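# Release the ratchet clamp

## Task

Two ratchet clamps are screwed down on the shed bench; one grips a timber offcut, the other is empty. On the clamp that holds the timber, lift the pawl clear of the teeth by its thumb fin and leave it raised, then draw the toothed bar back by its upright black grip until its jaw stops against the guide, and let go. Do not raise the pawl of the empty clamp.

Things in the scene. Friction and masses are not known exactly. Their poses are not given: they have to be found in the camera images.
- clamp: The clamp with the timber, fixed. Ply board 390 x 110 x 12 mm; dark steel guide 120 (x) x 42 (y), bridges to 44 high. Origin: guide centre, on the bench; z up, +x towards the timber (89 x 100 x 38, centre x +187, fence behind). Bar slides along x, withdrawn to -x. Pawl hinge: y axis at x -30, z +50; cheeks x -41 to -19, to z 60. The empty clamp beside it: same, no timber, bar already back.
- pawl (a joint): Its pawl, rad: 0 = down, tip between the teeth at clamp x +18 mm; grows as tip and fin swing up and back to -x about the hinge; stop 1.3. Clears the teeth from 0.15. Stiff (3 N at the fin), stays where left. Its thumb fin: upright steel plate 26 mm (x) x 10 mm (y), when down centred at clamp x +13, y 0, z 55 to 95 mm; fixed to the 16 mm wide pawl.
- bar_grip (a point): Centre of the upright black grip at the rear (-x) end of that clamp's bar: 22 mm (x) x 18 mm (y), 58 mm above the bench; its top 23 mm above this point, the bar's top 22 mm below. Axes as the clamp's. The bar is loose in its guide (0.5 kg, 22 mm wide, jaw in front). Starts at clamp x -115 mm; -180 mm when fully back, jaw against the guide (65 mm travel).
- spare_pawl (a joint): Angle of the empty clamp's pawl, rad, 0 = down in the teeth; it is to stay down.

How it is judged:
On the way:
1. the pawl is lifted clear of the teeth while the bar is still forward (value of joint pawl above 0.18 rad and x of bar_grip in the frame of clamp above -0.135 m), for 0.1 s.
At the end, for the whole second after the job is handed in: The bar of the timber-holding clamp is withdrawn to within 15 mm of its stop (grip at x below -165 mm in the clamp's frame) and let go, its pawl still raised by more than 0.18 rad and at rest, the empty clamp's pawl down (under 0.18 rad) (x of bar_grip in the frame of clamp below -0.165 m and value of joint pawl above 0.18 rad and value of joint spare_pawl below 0.18 rad and velocity of joint pawl between -0.1 and 0.1 rad/s); the robot touches nothing.
It fails at once if the empty clamp's pawl is raised (value of joint spare_pawl above 0.18 rad).
It also fails if it takes over 38 s, if anything falls off the work surface, if the arm or the gripper's body presses on something with over 40 N, if the wrist force passes 120 N, or if a joint passes its speed limit or range.

## Robot

A 7-joint arm with a two-finger parallel gripper is mounted at the origin on the work surface. World frame = base frame: x ahead of the robot, y to its left, z up, the work surface at z = 0. Lengths are in m, angles in rad, forces in N, time in s.
With the tool pointing down it reaches from about 0.4 to 0.85 m from the base axis. Payload 10.4 kg.
Tool frame: the origin (TCP) lies on the centre line of the jaws, within the pads' length; the fingertips stand 11 mm ahead of it and the grasp point (between the pads) lies 8 mm behind it; z points along the fingers, y is the line along which they close (so a half turn about z gives the same grasp; the last joint's range is limited). The gripper opens to 87 mm and grips with 3 to 60 N. Pads are 19 mm wide; open, the fingers measure 117 mm over their backs; the gripper's body (75 mm by 190 mm) begins 51 mm behind the grasp point.
Start: joints at [1.16, 0.332, -0.065, 1.46, 0.022, 1.35, -0.088], TCP at [0.236, -0.579, 0.234] pointing down, gripper open.
Joint ranges: [-2.6, 2.6], [-0.5, 2.12], [-1.47, 1.34], [0.16, 2.42], [-1.27, 4.41], [0.06, 2.06], [-2.6, 2.6]. Speed limits (rad/s): [2.22, 2.22, 2.79, 2.79, 3.14, 3.14, 3.14].

## Interface

Orientations are given as a unit quaternion [x, y, z, w].
In Python, from bench import r gives the robot as it stands.
- The arm moves only by the shell command python3 -m pendant 'ROWS' [OPENING] [FORCE]. ROWS is JSON, a list of rows, each a list of 4 numbers: the shift along the tool's x, y, z in m, then the turn about the tool's z in rad. A call has 1 to 8 rows; each row shifts and turns the commanded pose from where the row before left it, along the tool's axes as they then stand; what a row does not reach is not made up. A row lasts 1/12 s, in which the tool goes at most 41.7 mm and 7.16 degrees, less where a joint would pass 70% of its speed; a pose out of reach is approached as far as the arm can. A call with a gripper value outside its range is refused whole. OPENING is the opening, from 0 (shut) to 1 (fully open), set as the call begins (- or left out, the last holds). The fingers move at their own pace and stop on an object; FORCE is the grip in N (left out, the last holds). Time passes only in rows, so rows that do not move let the fingers close. It gives the time, the measured TCP pose, the force, the opening and the grip force at its end, in the units of the state.
- r.read_state(): the state, without advancing time (a new reading comes with each control period).
- r.camera(name): name is "scene" or "top" or "wrist"; returns a dict with "img" (420x560x3 uint8, red, green, blue), "camera_matrix" (3x3 intrinsics, pixels), "xyz" and "attitude" of the camera in the world. Camera axes: x right, y down, z forward; pixel columns grow to the right and rows downward; lengths in m; the calibration is good to about 2 mm. A picture is of the moment at which its call begins. There is no depth.
- r.close_job(): hands the job in; it is judged then, once.
Trained networks look in the newest picture that a camera, given by its name, has taken for a name from the list of things; names that differ only in an ending like _2 or _b are one class to them, and where a whole thing is asked for, a point or a joint stands for the part that bears it (a point fixed in the world has none). Each returns a list of dicts, best first, with "score" (0 to 1); they miss things now and then, are a little off and sometimes report something else, mostly with a low value. They report only what shows in the picture. A call takes as long as a camera call.
- r.outline_of(thing, camera): "mask" (420x560 bool, what is visible of it) and "bbox" ([centre column, centre row, width, height] in pixels, round what is visible of it).
The state is a dict: "time": time; "joint_positions": joint angles; "joint_vel": joint speeds; "joint_torque": joint torques, N m; "ee_pos": TCP position; "eef_rot": TCP orientation; "ft_force": force on the tool from outside, world axes, zero at the start; "torque": the same for the moment, N m; "width": finger opening in m; "grip_force": force on a finger pad.
Only numpy, scipy, OpenCV 4.12 (cv2) and the standard library are available. Lean on these libraries where they do the work, as an engineer would, in place of code of your own. Each camera call takes 0.05 s, during which the arm holds its last target. There are 200 camera calls.

## Working session

There is one attempt and no reset: what is moved stays moved. The work goes in short steps, Python scripts to look and compute and a shell command to move; the robot and the scene stay as the last step left them, time stands still between calls to the robot, and variables do not carry over. Pictures are saved under pics/ and viewed, at most 10 in all, crops included, and the job is handed in when it is done.

```bash
mkdir -p pics; python3 - <<'E'
from bench import r
import cv2,numpy as np
s=r.read_state(); print(s['time'],s['ee_pos'],s['eef_rot'],s['width'])
ims=[]
for c in ['top','scene']:
    d=r.camera(c); print(c,d['camera_matrix'],d['xyz'],d['attitude'])
    cv2.imwrite(f'pics/{c}0.png',d['img'][:,:,::-1])
    for n in ['clamp','pawl','bar_grip','spare_pawl']:
        for o in r.outline_of(n,c)[:3]: print(c,n,o['score'],o['bbox'])
E
```

```text
0.0 [ 0.23618111 -0.57825125  0.23276796] [ 9.81259955e-01  1.92687299e-01 -1.77388565e-04 -6.88927127e-04] 0.08682857270550376
top [[517.31099099   0.         284.8506147 ]
 [  0.         517.31099099 214.25895913]
 [  0.           0.           1.        ]] [ 0.47872605 -0.01583996  0.8606838 ] [-0.70184912  0.70882919 -0.04703633  0.05250301]
top clamp 0.6 [192.7, 152.2, 89.6, 235.4]
top pawl 0.84 [184.1, 185.0, 16.6, 39.2]
top bar_grip 0.86 [191.6, 179.7, 49.6, 168.8]
top spare_pawl 0.69 [369.6, 183.3, 16.9, 43.5]
scene [[429.18371699   0.         274.24016774]
 [  0.         429.18371699 212.28156752]
 [  0.           0.           1.        ]] [0.85962069 0.20182108 0.62316195] [ 0.40362559  0.87515959 -0.2434596  -0.10913068]
scene clamp 0.64 [303.7, 324.6, 244.0, 190.7]
scene pawl 0.94 [350.5, 299.0, 33.7, 39.6]
scene pawl 0.55 [304.4, 326.3, 245.1, 187.4]
scene bar_grip 0.68 [336.8, 313.9, 151.5, 167.1]
scene bar_grip 0.61 [199.2, 184.1, 41.0, 31.8]
scene spare_pawl 0.69 [199.2, 184.2, 40.9, 34.9]
```

View pics/top0.png

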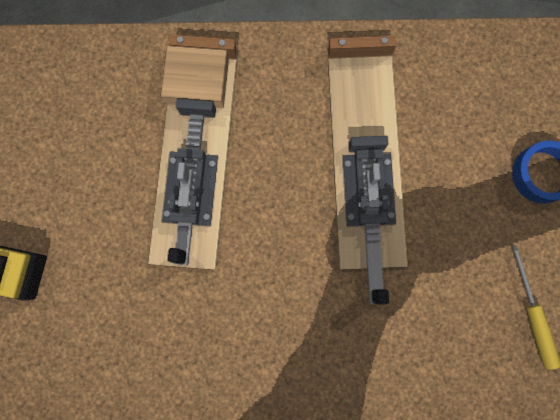

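View pics/scene0.png

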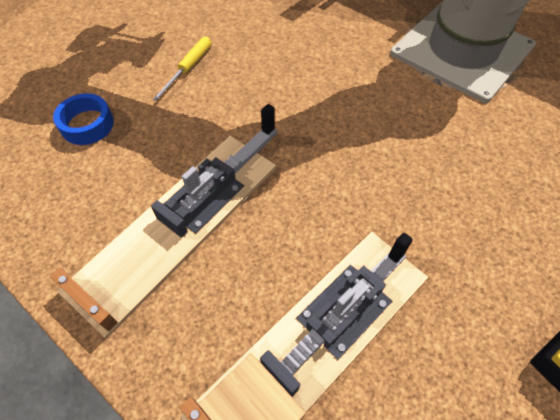

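The top view shows the timber clamp on the left: guide bolts near (171,158), (210,163), (166,214), (206,218), grip top at (177,255). Its +x points up in the image. The empty clamp is on the right.

```bash
cat > h.py <<'E'
import numpy as np
from bench import r
from scipy.spatial.transform import Rotation as R
def ray(d,uv,z):
    v=R.from_quat(d['attitude']).apply(np.linalg.inv(d['camera_matrix'])@[uv[0],uv[1],1]); p=np.array(d['xyz'])
    return p+v*(z-p[2])/v[2]
def proj(d,P):
    q=R.from_quat(d['attitude']).inv().apply(np.atleast_2d(P)-d['xyz'])@np.array(d['camera_matrix']).T
    return q[:,:2]/q[:,2:]
E
python3 - <<'E'
from h import *
d=r.camera('top')
for n,uv,z in [('bolts',(171,158),.02),('',(210,163),.02),('',(166,214),.02),('',(206,218),.02),('bl',(149,263),.012),('br',(215,269),.012),('tr',(238,57),.012),('fenceL',(168,38),.03),('griptop',(177,255),.081),('spare grip',(380,296),.081),
 ('ebl',(341,269),.012),('ebr',(407,266),.012),('etl',(329,57),.012)]: print(n,ray(d,uv,z).round(4))
E
```

```text
bolts [0.6949 0.1794 0.02  ]
 [0.6856 0.1141 0.02  ]
 [0.6005 0.1856 0.02  ]
 [0.5931 0.1196 0.02  ]
bl [0.5208 0.2136 0.012 ]
br [0.51   0.1052 0.012 ]
tr [0.8752 0.0688 0.012 ]
fenceL [0.9027 0.1868 0.03  ]
griptop [0.529  0.1529 0.081 ]
spare grip [ 0.4651 -0.1506  0.081 ]
ebl [ 0.508  -0.1006  0.012 ]
ebr [ 0.5118 -0.2082  0.012 ]
etl [ 0.8731 -0.0888  0.012 ]
```

```bash
python3 -m pendant '[[0,0,0,0.122],[0,0,0,0.122],[0,0,0,0.122],[0,0,0,0.122]]' 0.6
```

```text
time: 0.88
ee_pos: [0.2363, -0.5786, 0.2336]
eef_rot: [0.999, -0.053, 0.0, 0.0]
ft_force: [0.3, 0.0, 0.1]
width: 0.0679
grip_force: 0.0
```

```bash
python3 -m pendant '[[0.0145,-0.038,0,0],[0.0145,-0.038,0,0],[0.0145,-0.038,0,0],[0.0145,-0.038,0,0],[0.0145,-0.038,0,0],[0.0145,-0.038,0,0],[0.0145,-0.038,0,0]]'
```

```text
time: 1.47
ee_pos: [0.3645, -0.3222, 0.2338]
eef_rot: [0.999, -0.05, 0.0, 0.0]
ft_force: [1.0, -0.1, 0.5]
width: 0.0525
grip_force: 0.0
```

```bash
python3 -m pendant '[[0.0145,-0.038,0,0],[0.0145,-0.038,0,0],[0.0145,-0.038,0,0],[0.0145,-0.038,0,0],[0.0145,-0.038,0,0],[0.0145,-0.038,0,0],[0.0145,-0.038,0,0]]'; python3 -m pendant '[[0.0145,-0.038,0,0],[0.0145,-0.038,0,0],[0.0145,-0.038,0,0],[0.0145,-0.038,0,0],[0.0145,-0.038,0,0],[0.0145,-0.038,0,0],[0,0,0,0],[0,0,0,0]]'
python3 - <<'E'
from h import *
import cv2
d=r.camera('wrist'); print(d['camera_matrix'][0],d['xyz'],d['attitude'])
yaw=-0.1;o=np.array([.6435,.1497,0]);Rz=R.from_euler('z',yaw)
img=d['img'][:,:,::-1].copy();cv2.imwrite('pics/w1raw.png',img)
P=[[.013+a*.013,b*.005,.095] for a in(-1,1) for b in(-1,1)]+[[-.115,0,.081],[0,0,.044],[-.03,0,.06]]
for q in proj(d,Rz.apply(P)+o): cv2.circle(img,tuple(int(v) for v in q),3,(0,0,255),1)
cv2.imwrite('pics/w1.png',img)
for n in ['pawl','bar_grip']:
    for k in r.outline_of(n,'wrist')[:2]: print(n,k['score'],k['bbox'])
E
```

```text
time: 2.05
ee_pos: [0.4921, -0.0677, 0.234]
eef_rot: [0.999, -0.05, 0.0, 0.0]
ft_force: [1.2, -1.2, -0.6]
width: 0.0524
grip_force: 0.0
time: 2.72
ee_pos: [0.6007, 0.1516, 0.2328]
eef_rot: [0.999, -0.048, -0.001, -0.001]
ft_force: [0.8, -1.2, 0.5]
width: 0.0523
grip_force: 0.0
[348.62275486   0.         284.06681322] [0.68254535 0.14464682 0.38424511] [-0.6655846   0.73118239  0.11113658 -0.10009051]
pawl 0.94 [284.7, 151.7, 15.8, 69.8]
bar_grip 0.85 [285.9, 141.2, 64.5, 277.3]
```

View pics/w1.png

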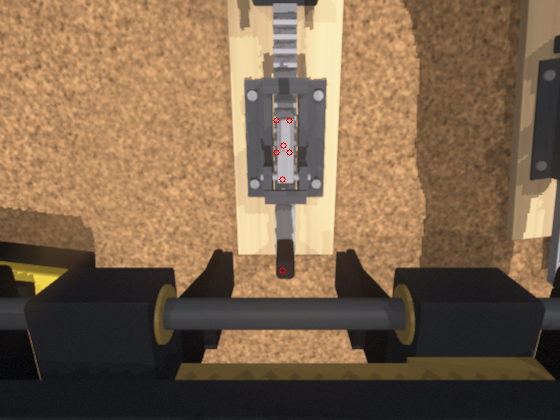

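The wrist view shows the clamp nearly vertical: bolts at (252,95), (318,95), (255,184), (316,184); the fin is about 2 px right of the prediction at (283,136); grip at (286,260). A zoom will refine this.

```bash
python3 - <<'E'
from h import *
import cv2
d=r.camera('wrist')
for uv,z in [((252,95),.02),((318,95),.02),((255,184),.02),((316,184),.02),((285.5,243),.081)]: print(ray(d,uv,z).round(4))
i=cv2.imread('pics/w1raw.png')[70:290,220:350]; cv2.imwrite('pics/w1z.png',cv2.resize(i,None,fx=2.7,fy=2.7,interpolation=cv2.INTER_CUBIC))
E
```

```text
[0.6939 0.1707 0.02  ]
[0.6873 0.1054 0.02  ]
[0.6038 0.179  0.02  ]
[0.5973 0.114  0.02  ]
[0.5579 0.151  0.081 ]
```

View pics/w1z.png

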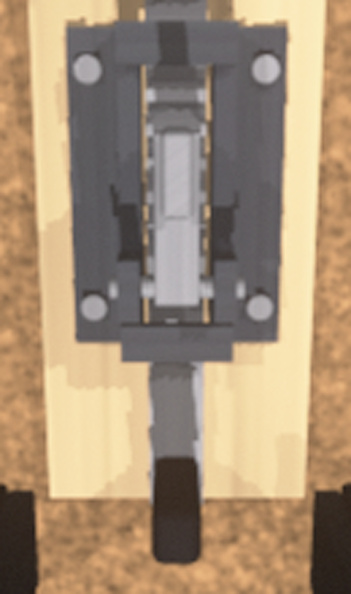

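```bash
python3 -m pendant '[[0.028,0,0.02,0],[0.028,0,0.03,0],[0,0,0.03,0],[0,0,0.03,0],[0,0,0,0],[0,0,0,0],[0,0,0,0]]' 0.5
python3 - <<'E'
from h import *
import cv2
d=r.camera('wrist'); s=r.read_state(); print(s['ee_pos'],d['xyz'])
T=R.from_quat(s['eef_rot']); print('cam in tool',T.inv().apply(d['xyz']-s['ee_pos']),(T.inv()*R.from_quat(d['attitude'])).as_euler('zyx',degrees=True))
cv2.imwrite('pics/w2.png',d['img'][:,:,::-1])
for k in r.outline_of('pawl','wrist')[:2]: print(k['score'],k['bbox'])
print(proj(d,np.array([s['ee_pos'],s['ee_pos']+T.apply([0,0,.011])])))
E
```

```text
time: 3.5
ee_pos: [0.6575, 0.1426, 0.1261]
eef_rot: [0.999, -0.051, 0.001, -0.0]
ft_force: [0.3, -0.6, 1.5]
width: 0.0435
grip_force: 0.0
[0.65779993 0.14287687 0.12659404] [0.73865388 0.13537326 0.27786806]
cam in tool [ 0.0817642  -0.00080924 -0.15096839] [ 8.99108322e+01 -1.71813208e+01 -3.14812924e-02]
0.59 [279.1, 249.9, 24.6, 92.6]
[[285.46251933 280.31212063]
 [285.37860494 269.90286159]]
```

View pics/w2.png

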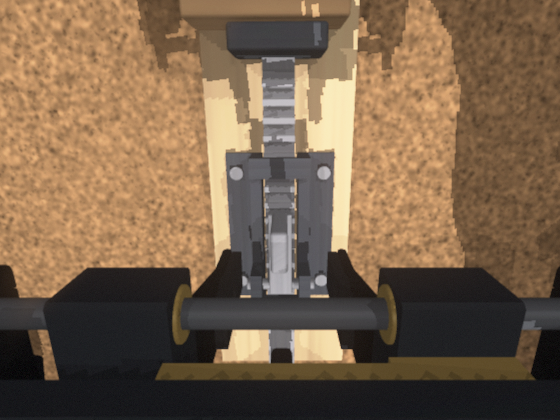

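The fin is at column ~280 and the jaw mid-plane at 285, about 3 mm off. I correct, descend and grip.

```bash
python3 -m pendant '[[0,-0.003,0.016,0],[0,0,0.016,0],[0,0,0.015,0],[0,0,0,0],[0,0,0,0]]'; python3 -m pendant '[[0,0,0,0],[0,0,0,0],[0,0,0,0],[0,0,0,0],[0,0,0,0],[0,0,0,0],[0,0,0,0]]' 0 15
```

```text
time: 4.02
ee_pos: [0.6569, 0.1457, 0.0768]
eef_rot: [0.999, -0.05, -0.0, 0.0]
ft_force: [0.6, -0.4, 0.2]
width: 0.0435
grip_force: 0.0
time: 4.6
ee_pos: [0.657, 0.1459, 0.0767]
eef_rot: [0.999, -0.05, 0.0, 0.0]
ft_force: [0.1, -0.5, 2.0]
width: 0.0093
grip_force: 15.0
```

```bash
python3 -m pendant '[[-0.0028,0,-0.003,0],[-0.003,0,-0.003,0],[-0.0033,0,-0.0026,0],[-0.0033,0,-0.0025,0],[-0.0036,0,-0.0021,0],[-0.0036,0,-0.002,0],[-0.0038,0,-0.0016,0],[-0.004,0,-0.0014,0]]' 0 15; python3 -m pendant '[[0,0,0,0],[0,0,0,0]]'
```

```text
time: 5.27
ee_pos: [0.631, 0.1483, 0.0954]
eef_rot: [0.999, -0.05, 0.002, -0.0]
ft_force: [6.0, -0.5, -2.7]
width: 0.0101
grip_force: 15.0
time: 5.43
ee_pos: [0.6304, 0.1484, 0.0955]
eef_rot: [0.999, -0.05, 0.001, 0.0]
ft_force: [1.9, -2.1, 3.9]
width: 0.0098
grip_force: 15.0
```

```bash
python3 -m pendant '[[0,0,0,0],[0,0,0,0],[0,0,0,0],[0,0,0,0]]' 0.55; python3 -m pendant '[[0,0,-0.03,0],[0,0,-0.035,0],[-0.04,0,-0.03,0],[-0.04,0,-0.02,0],[-0.04,0,0,0],[-0.03,0,0,0],[0,0,0,0],[0,0,0,0]]'
python3 - <<'E'
from h import *
import cv2
s=r.read_state(); print(s['ee_pos'])
a=r.camera('wrist');b=r.camera('scene')
i=cv2.resize(b['img'][220:420,200:460],(800,600)) [:,:,::-1]
cv2.imwrite('pics/s3.png',i); cv2.imwrite('pics/w3.png',a['img'][:,:,::-1])
T=R.from_quat(s['eef_rot']);print(proj(a,[T.apply([0,0,.05])+s['ee_pos'],[.5296,.1587,.081]]))
E
```

```text
time: 5.77
ee_pos: [0.6292, 0.1489, 0.0943]
eef_rot: [0.999, -0.05, -0.001, 0.0]
ft_force: [-0.6, 0.3, 0.6]
width: 0.0287
grip_force: 0.0
time: 6.43
ee_pos: [0.4888, 0.1629, 0.2038]
eef_rot: [0.999, -0.049, 0.001, 0.001]
ft_force: [0.8, 0.5, 0.9]
width: 0.0478
grip_force: 0.0
[0.48881062 0.16291172 0.20382621]
[[285.69887601 241.34243859]
 [285.47475485 158.08857232]]
```

View pics/s3.png

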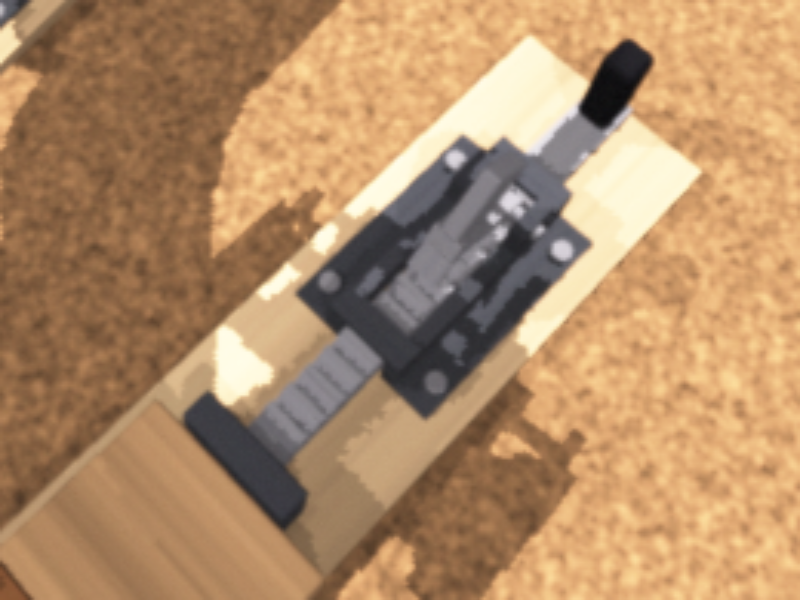

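View pics/w3.png

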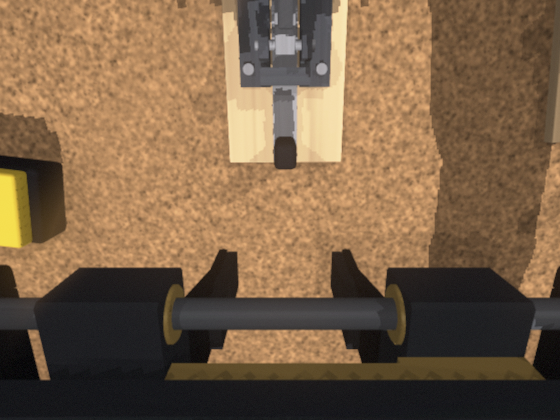

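The pawl is clearly raised above the teeth in the scene view, and the grip top at (285,157) in the wrist view matches the predicted (285.5,158). I go down on it and grip.

```bash
python3 -m pendant '[[0.02,0,0.03,0],[0.021,0,0.03,0],[0,0,0.03,0],[0,0,0.03,0],[0,0,0.024,0],[0,0,0,0],[0,0,0,0],[0,0,0,0]]'; python3 -m pendant '[[0,0,0,0],[0,0,0,0],[0,0,0,0],[0,0,0,0],[0,0,0,0]]' 0 20
```

```text
time: 7.2
ee_pos: [0.5318, 0.1591, 0.0606]
eef_rot: [0.999, -0.05, 0.001, -0.0]
ft_force: [0.3, 0.0, -0.7]
width: 0.0483
grip_force: 0.0
time: 7.62
ee_pos: [0.5308, 0.1586, 0.0599]
eef_rot: [0.999, -0.05, 0.0, 0.0]
ft_force: [0.1, 0.1, 0.3]
width: 0.0225
grip_force: 0.0
```

Still closing; I finish the grip, then pull 64 mm.

```bash
python3 -m pendant '[[0,0,0,0],[0,0,0,0],[0,0,0,0]]' 0 20;  python3 -m pendant '[[-0.008,0,0,0],[-0.008,0,0,0],[-0.008,0,0,0],[-0.008,0,0,0],[-0.008,0,0,0],[-0.008,0,0,0],[-0.008,0,0,0],[-0.006,0,0,0]]'; python3 -m pendant '[[0,0,0,0],[0,0,0,0],[0,0,0,0]]'
```

```text
time: 7.87
ee_pos: [0.5307, 0.1586, 0.0596]
eef_rot: [0.999, -0.05, 0.0, 0.0]
ft_force: [0.2, -1.1, 4.0]
width: 0.0177
grip_force: 20.0
time: 8.53
ee_pos: [0.4682, 0.165, 0.0596]
eef_rot: [0.999, -0.05, 0.0, 0.0]
ft_force: [5.3, -0.3, 1.1]
width: 0.0177
grip_force: 20.0
time: 8.78
ee_pos: [0.4673, 0.1652, 0.0595]
eef_rot: [0.999, -0.05, -0.001, 0.0]
ft_force: [-5.3, -1.0, 13.8]
width: 0.0178
grip_force: 20.0
```

```bash
python3 -m pendant '[[-0.0015,0,0,0],[-0.0015,0,0,0],[0,0,0,0],[0,0,0,0]]'; python3 -m pendant '[[0,0,0,0],[0,0,0,0],[0,0,0,0],[0,0,0,0],[0,0,0,0]]' 0.6; python3 -m pendant '[[0,0,-0.02,0],[0,0,-0.03,0],[0,0,-0.03,0],[0,0,-0.03,0],[0,0,-0.03,0],[0,0,0,0],[0,0,0,0],[0,0,0,0]]'
python3 - <<'E'
from h import *
import cv2
s=r.read_state(); print(s['ee_pos'])
b=r.camera('scene')
cv2.imwrite('pics/s4.png',cv2.resize(b['img'][100:420,140:560],(787,600))[:,:,::-1])
E
```

```text
time: 9.12
ee_pos: [0.4659, 0.1652, 0.0595]
eef_rot: [0.999, -0.05, 0.0, 0.0]
ft_force: [2.5, 0.5, 5.6]
width: 0.0179
grip_force: 20.0
time: 9.53
ee_pos: [0.4654, 0.1651, 0.059]
eef_rot: [0.999, -0.05, -0.001, 0.0]
ft_force: [-0.3, -0.1, -0.3]
width: 0.0432
grip_force: 0.0
time: 10.2
ee_pos: [0.4656, 0.165, 0.1987]
eef_rot: [0.999, -0.05, -0.0, 0.0]
ft_force: [-0.0, -1.4, -0.1]
width: 0.052
grip_force: 0.0
[0.46557383 0.16495752 0.19874607]
```

View pics/s4.png

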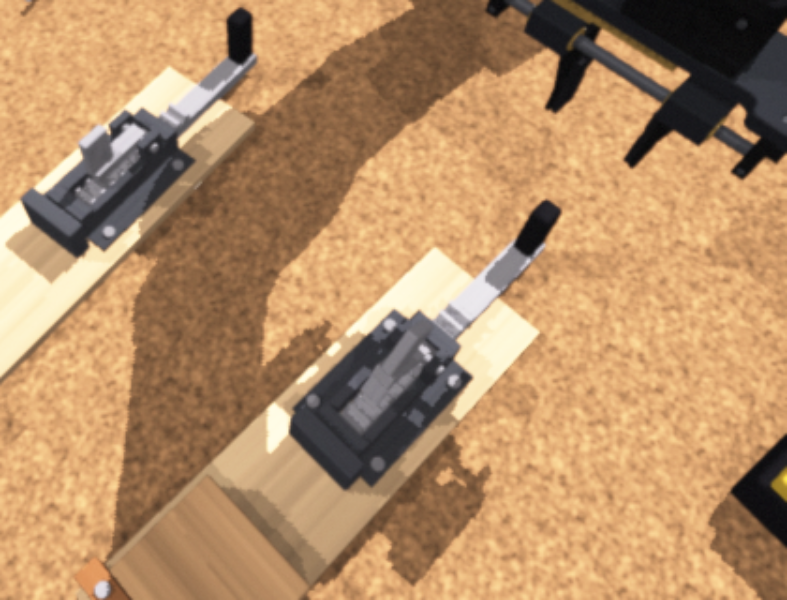

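The timber clamp's jaw is against its guide at (330,450), its pawl is raised, the grip at (538,228) is free, and the empty clamp is unchanged.

```bash
python3 -c "
from bench import r
print(r.close_job())"
```

```text
the job is handed in; nothing more can be done
None
```

I handed the job in at about 10 s: on the timber clamp the pawl is raised and the bar is drawn back with its jaw against the guide and let go, and the empty clamp was not touched; the judge's verdict was not shown.

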